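Release the latched key

ROBOT

A 6-joint arm with a two-finger parallel gripper is mounted at the origin on a cart in front of the work surface, level with it; the furniture and walls round the work are solid. World frame = base frame: x ahead of the robot, y to its left, z up, the work surface at z = 0. Lengths are in m, angles in rad, forces in N, time in s.
With the tool pointing down it reaches from about 0.325 to 0.9 m from the base axis. Payload 6.1 kg.
Tool frame: the origin (TCP) lies midway between the tips of the shut fingers; the grasp point (between the pads) lies 19 mm behind it; x points along the fingers, y is the direction in which the jaws open and shut, and the axes are right-handed (so a half turn about x gives the same grasp; the last joint's range is limited). The gripper opens to 85 mm and grips with 20 to 120 N. Pads are 22 mm wide; open, the fingers measure 114 mm over their backs; the gripper's body (76 mm by 85 mm) begins 54 mm behind the grasp point. The pads swing forward as they close: fully open they stand 13 mm farther back than shut.
Start: joints at [1.123, 0.22, 1.526, -0, 1.395, -0.126], TCP at [0.198, 0.593, 0.231] pointing down, gripper open.
Joint ranges: [-2.98, 2.98], [-0.91, 2.08], [0.09, 2.57], [-1.24, 4.39], [0.2, 2.65], [-2.68, 2.68]. Speed limits (rad/s): [2.57, 2.57, 3.01, 3.14, 3.14, 3.14].

INTERFACE

Orientations are given as [roll, pitch, yaw] about the fixed x, y, z axes, in that order (R = Rz(yaw) Ry(pitch) Rx(roll)).
In Python, from plant import movep, move_l, set_joints, gripper_to, hold, inverse_kinematics, observe, get_image, get_calibration, Unreachable, job_done gives the robot as it stands. Calls block until the motion is done:
- movep(position, orientation): joint-space move of the TCP to a pose.
- move_l(position, feed=0.15, rotation=None, max_force=None): straight line of the TCP; rotation=None keeps the orientation; feed is the mean speed in m/s. With max_force (N) it stops when the force on the tool has changed by that much, and returns True; else False.
- set_joints(angles): joint-space move.
- gripper_to(opening, f_grip=None): finger opening in m; f_grip is the grip in N (None keeps the last); returns when the fingers have stopped.
- hold(seconds).
- inverse_kinematics(position, orientation): joint angles nearest the present ones, or None.
- observe(): the state.
- get_image(name): name is "scene" or "top" or "wrist"; returns (picture, depth): 480x640x3 uint8, red, green, blue; 480x640 float32, m along the optical axis (not along the pixel's ray), 0 where there is no reading.
- get_calibration(name): a dict with "intrinsics" (3x3 intrinsics, pixels), "world_from_camera" (4x4, takes a point from camera to world coordinates). Camera axes: x right, y down, z forward; pixel columns grow to the right and rows downward; lengths in m; the calibration is good to about 2 mm. A picture is of the moment at which its call begins: read the wrist's pose just before it. get_calibration takes no time and is no camera call; for the wrist camera it gives the pose at the moment of the call.
A pose or a line that the arm cannot do raises Unreachable and nothing moves.
- job_done(): hands the job in, once; it reports no verdict.
The state is a dict: "time_s": time; "q": joint angles; "joint_velocities": joint speeds; "joint_torque": joint torques, N m; "eef_pos": TCP position; "tcp_rot": TCP orientation; "ft_force": force on the tool from outside, world axes, zero at the start; "torque": the same for the moment, N m; "opening": finger opening in m.
Only numpy, scipy, OpenCV 4.12 (cv2) and the standard library are available. Lean on these libraries where they do the work, as an engineer would, in place of code of your own. Each camera call takes 0.05 s, during which the arm holds its last target.

TASK

One of the four identical push-push keys on the grey control box has been left latched a few millimetres down. Find it, feeling the keys with light taps of the fingertips, and press that one key to the bottom and let go so that it pops up and all four keys stand fully up. Never press any other key home, and do not move the things lying about.

Things in the scene. Friction and masses are not known exactly. Their poses are not given: they have to be found in the camera images.
- keybox: grey control box with an aluminium deck, fixed to the table, 120 mm deep (its x, away from the robot at yaw 0), 340 mm long (its y), deck 50 mm above the table. Origin: centre of its underside. Along the middle of its deck stand four identical grey square keys in black frames (46 mm outside, 5 mm high), 60 mm from key to key, at y = +90, +30, -30 and -90 mm of the box.
- key_1_mark (a point): point inside key 1, on its centre line, riding with it. In each key it was set 60 mm above the box's underside as the key stood at the start, up or latched: it shows how far the key has moved since, not whether it is latched. The key's top is 32 x 32 mm; a key that is fully up has its top 20 mm above the deck.
- key_2_mark (a point): point inside key 2, on its centre line, riding with it. In each key it was set 60 mm above the box's underside as the key stood at the start, up or latched: it shows how far the key has moved since, not whether it is latched. Push-push, 10.5 mm stroke: pressed to the bottom and let go, a free key stays latched nearly 5 mm down and a latched one comes up all the way; pressed to less than 7 mm below fully up and let go, a key returns to where it was.
- key_3_mark (a point): point inside key 3, on its centre line, riding with it. In each key it was set 60 mm above the box's underside as the key stood at the start, up or latched: it shows how far the key has moved since, not whether it is latched. Key springs: about 2 N starts a free key, 3.5 N a latched one, 5 N at 8 mm, 6 N at the bottom (solid below), plus 0.3 N of damping for each 10 mm/s.
- key_4_mark (a point): point inside key 4, on its centre line, riding with it. In each key it was set 60 mm above the box's underside as the key stood at the start, up or latched: it shows how far the key has moved since, not whether it is latched. The key numbers do not follow the order along the box.
- mandrel_0: turned steel plug, 38 mm across, with a T-shaped pin on top, 69 mm tall, standing to the left of the key box; a loose bystander. Origin: centre of its underside.
- mandrel_1: a second such plug, 70 mm tall, standing to the right of the key box; a loose bystander. Origin: centre of its underside.
- hex_nut_0: M20 steel nut, 30 x 34 x 16 mm, lying behind the key box; a loose bystander. Origin: centre of its underside.
- paint_marker: paint marker pen, 126 mm long, 18 mm thick, lying behind the key box; a loose bystander. Origin: centre of its underside.
- pliers: combination pliers, 168 mm long, 13 mm thick, lying in front of the key box; a loose bystander. Origin: centre of its underside.

How it is judged:
At the end, for the whole second after the job is handed in: All four keys stand up: the one that was latched has risen by more than 3 mm from where it stood, and none is more than 1.5 mm lower than at the start (z of each of key_1_mark, key_2_mark, key_3_mark, key_4_mark in the frame of keybox above 0.0585 m and z of any of key_1_mark, key_2_mark, key_3_mark, key_4_mark in the frame of keybox above 0.063 m); the robot touches nothing.
It fails at once if A key that stood up was pressed home (any key more than 8 mm below where it stood at the start; the latched one can go only 6 mm lower) (z of any of key_1_mark, key_2_mark, key_3_mark, key_4_mark in the frame of keybox below 0.052 m).
It fails at once if A bystander was pushed, lifted or carried (moved more than 15 mm) (distance of any of mandrel_0, mandrel_1, hex_nut_0, paint_marker, pliers from where it was at the start of the episode above 0.015 m).
It also fails if it takes over 48 s, if anything falls off the work surface, if the arm or the gripper's body presses on something with over 40 N, if the wrist force passes 120 N, or if a joint passes its speed limit or range.

## Working session

There is one attempt and no reset: what is moved stays moved. The work goes in short steps, each a Python script; the robot and the scene stay as the last script left them, time stands still between calls to the robot, and variables do not carry over. Pictures are saved under pics/ and viewed, and the job is handed in when it is done.

```bash
ls; mkdir -p pics
python3 - <<'E'
from plant import *
import cv2,numpy as np
print(observe())
for n in ("scene","top"):
    p,d=get_image(n); cv2.imwrite(f"pics/{n}0.png",p[:,:,::-1]); np.save(f"pics/{n}0.npy",d)
    np.save(f"pics/{n}0rgb.npy",p)
    print(n,get_calibration(n))
E
```

```text
pics
{'time_s': 0.0, 'q': array([ 1.12290133e+00,  2.21231596e-01,  1.52763663e+00,  1.32016094e-05,
        1.39470077e+00, -1.26098080e-01]), 'joint_velocities': array([ 4.62662030e-04,  5.60515453e-04, -1.54963484e-03,  1.82113454e-05,
       -2.54617316e-05,  1.38041619e-03]), 'joint_torque': array([ 6.18901067e-04, -4.96902215e+01, -3.89391875e+01, -1.91887452e-04,
        1.13998092e-02, -1.47441381e-05]), 'eef_pos': array([0.19739889, 0.59235797, 0.23018235]), 'tcp_rot': array([-1.7034685 ,  1.56881994, -2.02526774]), 'ft_force': array([ 0.36782884, -0.34962897,  0.20531961]), 'torque': array([-0.01577593,  0.04880467, -0.01117275]), 'opening': 0.08544092352149464}
scene {'intrinsics': array([[462.13542646,   0.        , 313.50141002],
       [  0.        , 462.13542646, 238.32867177],
       [  0.        ,   0.        ,   1.        ]]), 'world_from_camera': array([[ 0.4418375 , -0.66653241,  0.60042833,  0.0699703 ],
       [-0.89708903, -0.32581563,  0.29845509, -0.22292997],
       [-0.00330106, -0.67050632, -0.74189647,  0.71191854],
       [ 0.        ,  0.        ,  0.        ,  1.        ]])}
top {'intrinsics': array([[614.62539689,   0.        , 311.21914876],
       [  0.        , 614.62539689, 241.78179008],
       [  0.        ,   0.        ,   1.        ]]), 'world_from_camera': array([[-0.07153881, -0.97372353,  0.2162052 ,  0.23298859],
       [-0.99743207,  0.07057334, -0.01219294,  0.03614348],
       [-0.00338577, -0.21652227, -0.97627181,  1.55415228],
       [ 0.        ,  0.        ,  0.        ,  1.        ]])}
```

View pics/scene0.png

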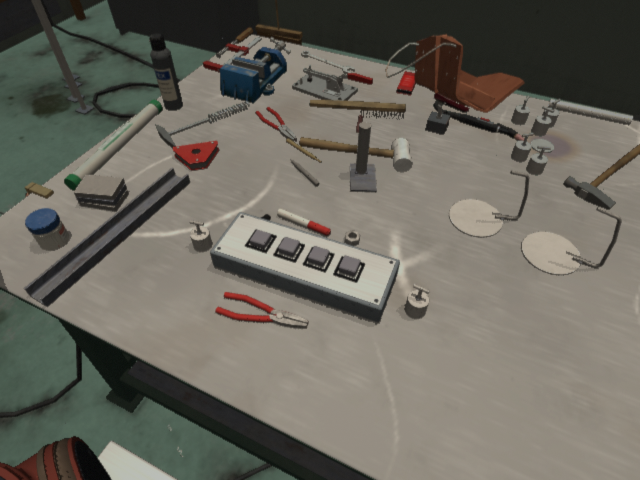

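View pics/top0.png

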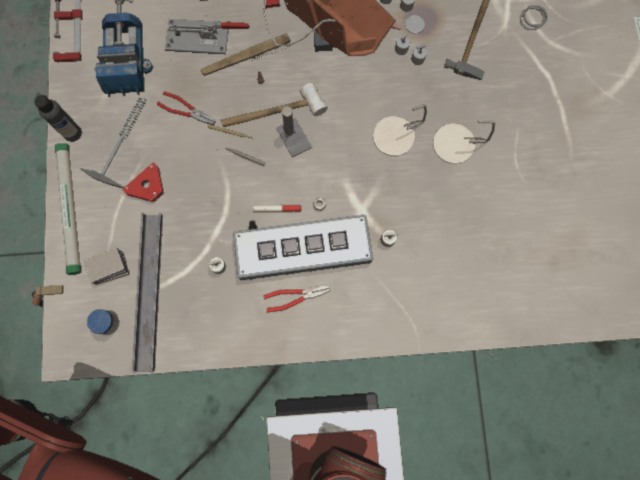

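The scene view shows the box with keys at about (260,240), (290,248), (319,258) and (349,267). In the top view the keys are at (266,250), (290,247), (314,243) and (338,240), with the plugs just off the box ends at (217,265) and (389,238). Next I'll measure the deck and frames in both views.

```bash
cat > h.py <<'E'
import numpy as np,cv2
from plant import *
def ray(cal,uv,z):
    K=cal["intrinsics"];T=cal["world_from_camera"]
    uv=np.atleast_2d(np.asarray(uv,float))
    d=np.c_[(uv-[K[0,2],K[1,2]])/[K[0,0],K[1,1]],np.ones(len(uv))]@T[:3,:3].T
    o=T[:3,3]
    return o+d*((z-o[2])/d[:,2])[:,None]
def pts(cal,uv,depth):
    K=cal["intrinsics"];T=cal["world_from_camera"];uv=np.asarray(uv,float)
    c=np.c_[(uv-[K[0,2],K[1,2]])/[K[0,0],K[1,1]],np.ones(len(uv))]*np.asarray(depth)[:,None]
    return c@T[:3,:3].T+T[:3,3]
E
python3 - <<'E'
from h import *
for n,roi in (("top",(225,205,380,285)),("scene",(205,205,405,325))):
    p=np.load(f"pics/{n}0rgb.npy");d=np.load(f"pics/{n}0.npy");cal=get_calibration(n)
    hsv=cv2.cvtColor(p,cv2.COLOR_RGB2HSV)
    x0,y0,x1,y1=roi
    vv,uu=np.mgrid[y0:y1,x0:x1];uv=np.c_[uu.ravel(),vv.ravel()]
    P=pts(cal,uv,d[y0:y1,x0:x1].ravel())
    # dark frames
    m=np.zeros(d.shape,np.uint8); h=np.zeros(d.shape); h[y0:y1,x0:x1]=P[:,2].reshape(y1-y0,-1)
    print(n,"height pct",np.percentile(P[:,2],[5,50,90,95,99]))
    deck=((h>0.035)&(h<0.1)).astype(np.uint8)
    deck=cv2.morphologyEx(deck,cv2.MORPH_CLOSE,np.ones((5,5)))
    cs,_=cv2.findContours(deck,cv2.RETR_EXTERNAL,cv2.CHAIN_APPROX_NONE)
    c=max(cs,key=cv2.contourArea)
    W=ray(cal,c[:,0],0.05)[:,:2]
    r=cv2.minAreaRect((W*1000).astype(np.float32)); print("deck rect mm",r)
    # frames/keys: not bright inside the deck
    br=(hsv[:,:,2]<165).astype(np.uint8)*cv2.erode(deck,np.ones((9,9)))
    br=cv2.morphologyEx(br,cv2.MORPH_CLOSE,np.ones((3,3)))
    for c in cv2.findContours(br,cv2.RETR_EXTERNAL,cv2.CHAIN_APPROX_NONE)[0]:
        if cv2.contourArea(c)>80:
            print(cv2.boundingRect(c),[np.round(x,1) for x in cv2.minAreaRect((ray(cal,c[:,0],0.055)[:,:2]*1000).astype(np.float32))])
    cv2.imwrite(f"pics/{n}_c.png",cv2.resize(p[y0-10:y1+10,x0-10:x1+10,::-1],None,fx=3.5,fy=3.5,interpolation=cv2.INTER_CUBIC))
    # height of keys, blocks
    np.save(f"pics/{n}h.npy",h)
E
```

```text
top height pct [-0.00417884  0.04444518  0.05592373  0.06414207  0.07325331]
deck rect mm ((567.6503295898438, 40.34538269042969), (144.01544189453125, 339.53887939453125), 3.0895962715148926)
(257, 240, 20, 20) [array([553.1, 129.8]), array([47.6, 46.9]), np.float64(4.0)]
(281, 237, 20, 20) [array([556.9,  70. ]), array([47.5, 47. ]), np.float64(3.1)]
(304, 234, 21, 20) [array([560.5,  10.4]), array([47.5, 47. ]), np.float64(3.1)]
(328, 230, 21, 21) [array([564.3, -49.5]), array([47.7, 47. ]), np.float64(3.7)]
scene height pct [-0.00271618  0.00999016  0.05135186  0.05856939  0.0695061 ]
deck rect mm ((559.980712890625, 39.48896789550781), (141.6904296875, 338.45635986328125), 3.413569211959839)
(333, 255, 33, 28) [array([565.1, -48.7]), array([54. , 47.5]), np.float64(3.4)]
(216, 247, 164, 61) [array([505.2,  32.7]), array([ 18.2, 315.2]), np.float64(3.6)]
(302, 246, 33, 27) [array([561.5,  11.1]), array([53.7, 47.4]), np.float64(3.6)]
(273, 237, 32, 26) [array([557.4,  70.3]), array([54.5, 48.2]), np.float64(3.5)]
(244, 229, 33, 25) [array([551.9, 129.8]), array([50.1, 48.6]), np.float64(3.1)]
```

Run:
```python
import cv2
for n in("top","scene"):
    i=cv2.imread(f"pics/{n}_c.png");print(i.shape)
```

```text
(350, 612, 3)
(490, 770, 3)
```

View pics/scene_c.png

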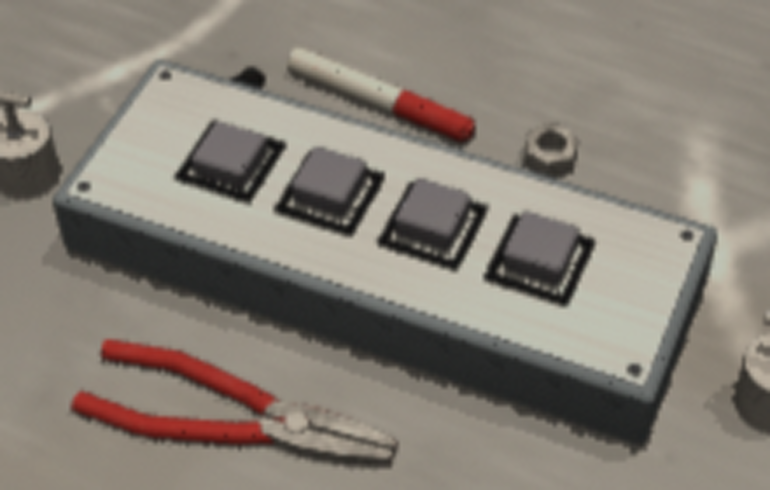

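Both views agree: frames are 47 mm across, 60 mm apart, yaw is about 0.062, and positions match to roughly 1 mm. Now I'll close the fingers and tap each key. Taps stop no lower than 0.0635, which is less than 7 mm below fully up.

```bash
cat >> h.py <<'E'
C0=np.array([0.5587,0.0402]); YAW=0.0624
YB=np.array([-np.sin(YAW),np.cos(YAW)])
KEY=[C0+YB*s for s in (0.09,0.03,-0.03,-0.09)]
def tap(i,f=1.3,zmin=0.0635):
    k=KEY[i]
    move_l([*k,0.078],feed=0.1)
    hold(0.2); f0=observe()["ft_force"]
    hit=move_l([*k,zmin],feed=0.012,max_force=f)
    s=observe()
    print(i,"hit",hit,"pos",np.round(s["eef_pos"],4),"f0",f0.round(2),"f",s["ft_force"].round(2),"t",round(s["time_s"],2),flush=True)
    return hit,s["eef_pos"][2]
E
python3 - <<'E'
from h import *
for roll in (0,np.pi,-np.pi/2,np.pi/2):
    print(roll,inverse_kinematics([*KEY[0],0.13],[roll,np.pi/2,YAW]))
E
```

```text
0 [ 9.21113339e-02  1.79985039e-01  1.77149825e+00 -4.44089210e-16
  1.19010936e+00 -1.54108499e+00]
3.141592653589793 [ 9.21113339e-02  1.79985039e-01  1.77149825e+00 -4.44089210e-16
  1.19010936e+00  1.60050766e+00]
-1.5707963267948966 None
1.5707963267948966 [ 9.21113339e-02  1.79985039e-01  1.77149825e+00 -4.44089210e-16
  1.19010936e+00  2.97113339e-02]
```

Run:
```python
from h import *
gripper_to(0.0,20)
movep([*KEY[0],0.11],[np.pi/2,np.pi/2,YAW])
s=observe();print(s["eef_pos"],s["time_s"],s["opening"],s["ft_force"])
tap(0)
move_l([*KEY[0],0.08],feed=0.1)
print(observe()["ft_force"])
p,d=get_image("scene");cv2.imwrite("pics/s1.png",cv2.resize(p[200:340,200:420,::-1],None,fx=3,fy=3))
```

```text
[0.55308568 0.13096025 0.11025918] 3.0 7.392351722755467e-05 [0.74434566 0.15262389 0.67361889]
0 hit True pos [0.5529 0.13   0.0651] f0 [0.35 0.16 0.91] f [ 0.67 -0.24  3.31] t 4.63
[ 0.14436813 -0.06277674 -0.35369113]
```

View pics/s1.png

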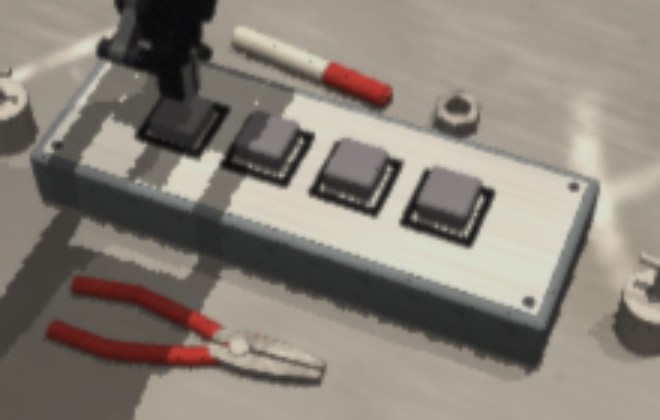

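The fingers are centred over the first key, seen at about (180,110) in the crop. It made contact near z = 0.065 with a rise of about 2.4 N. I'll tap the other three the same way.

Run:
```python
from h import *
for i in (1,2,3):
    move_l([*KEY[i],0.085],feed=0.12)
    tap(i)
    move_l([*KEY[i],0.085],feed=0.12)
```

```text
1 hit True pos [0.5567 0.0701 0.0692] f0 [-0.01  0.07  0.27] f [1.79 0.89 1.63] t 6.84
2 hit True pos [0.5605 0.0103 0.0692] f0 [0.63 0.23 0.26] f [0.6  0.85 1.83] t 8.97
3 hit True pos [ 0.5642 -0.0496  0.0692] f0 [-0.53  0.35  0.15] f [ 0.69 -0.65  1.49] t 11.11
```

The last three keys contact at 0.0692 and the first at 0.0651, about 4 mm lower. The bias drifted during that first tap, so I'll repeat it before pressing.

Run:
```python
from h import *
move_l([*KEY[0],0.085],feed=0.15)
hit,z=tap(0)
move_l([*KEY[0],0.078],feed=0.1)
hit,z2=tap(0)
if hit and z<0.067 and z2<0.067:
    r=move_l([*KEY[0],0.0570],feed=0.015,max_force=15)
    s=observe();print("press",r,s["eef_pos"],s["ft_force"])
    hold(0.2)
    s=observe();print("press",r,s["eef_pos"],s["ft_force"])
    move_l([*KEY[0],0.080],feed=0.04)
    hold(0.3)
    tap(0)
    move_l([*KEY[0],0.10],feed=0.1)
    print(observe()["time_s"])
```

```text
0 hit True pos [0.553 0.13  0.065] f0 [-0.2  -0.34 -0.34] f [0.75 0.01 3.45] t 14.17
0 hit True pos [0.553  0.13   0.0651] f0 [ 0.51  0.06 -0.06] f [-0.05 -0.16  3.84] t 15.87
press True [0.55308246 0.13001549 0.0596097 ] [-1.62618046  0.59160056  6.80183768]
press True [0.55310265 0.1300454  0.05959178] [-2.78029013 -0.5000955   5.79625082]
0 hit True pos [0.553  0.13   0.0692] f0 [ 0.62 -0.26 -0.29] f [0.7  0.04 1.57] t 18.68
19.1333
```

The key now contacts at 0.0692 like the others, so it has popped up. I'll back off, look once more and hand in.

Run:
```python
from h import *
move_l([*KEY[0],0.2],feed=0.15)
movep([0.35,0.35,0.25],[np.pi/2,np.pi/2,YAW])
hold(0.3)
p,d=get_image("scene");cv2.imwrite("pics/s2.png",cv2.resize(p[200:340,200:440,::-1],None,fx=3,fy=3))
print(observe()["time_s"],observe()["ft_force"])
```

```text
21.4583 [-0.18132474 -0.65708451  0.05320107]
```

View pics/s2.png

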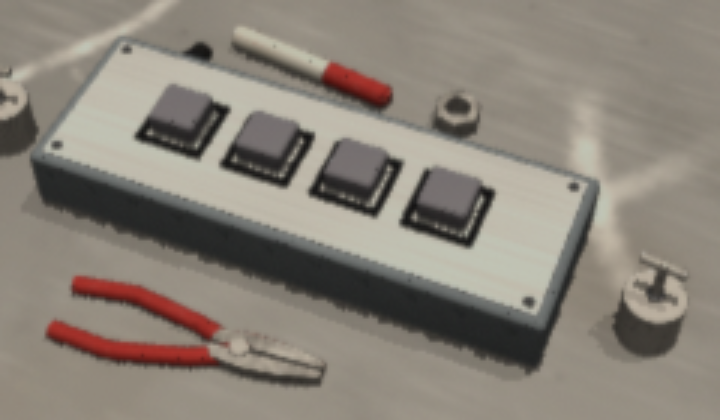

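In the crop all four keys, at about (182,112), (265,138), (355,165) and (450,193), look equally high. The bystanders are where they were and the robot is clear.

```bash
python3 -c "
from plant import *
job_done()"
```

```text
the job is handed in; nothing more can be done
```

The latched key was the one at the left end of the box (y = +90 mm). I pressed it to the bottom once and it came back up, so all four keys should now stand fully up. I handed the job in at about 21.5 s of the 48 s; no verdict is reported.

- **Finding it:** light taps met that key at z ≈ 0.0651 m, and two repeat taps gave 0.0650 and 0.0651. The other three keys were met at 0.0692 m.
- **Pressing it:** the fingertips went down to z ≈ 0.0596 m, which matches the full stroke. A tap after letting go met the key at 0.0692 m, about 4 mm higher than before and level with the others.
- **Other keys and bystanders:** the other keys only had light taps of about 1–2 N. The final picture shows four keys at equal height, the bystanders unmoved as far as I can see, and the robot clear.
- **A discrepancy:** the force reading drifted by about 1 N around the first tap, which is why I repeated it before pressing; the repeats agreed. No other check failed or disagreed.

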